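# Set the rack's sliding divider in its notch

### The job

On the side table stands a wooden rack with an upright divider that slides along a rail; the rail has one notch, a gap between two low ridges above a crosswise steel plate. With the fingertips, push the divider along the rail until you feel its sprung plunger drop into the notch, and leave it sitting there: only push it, do not pinch it between the fingers, do not lift its knob, and do not shove it on out of the far side of the notch. Leave the remotes, the mug and the book where they are.

Things in the scene. Friction and masses are not known exactly. Their poses are not given: they have to be found in the camera images.
- rack: Dark wooden rack, fixed to the table: a board 150 mm (x) by 500 mm (y), 18 mm thick, with an end panel 70 mm high and 14 mm thick just beyond each end of it. Origin: centre of its underside. Its y axis runs along the rail; z is up. An aluminium rail, 26 mm wide, its top 30 mm above the table, runs along the middle of the board.
- catch: The half of the aluminium rail that has the notch, 190 mm long, notch in its middle. Origin: on the rail's middle line, 18 mm above the table, right under the notch; axes parallel to the rack's. It is in the +y or the -y half of the rack, 105 to 145 mm from the rack's centre. A steel plate 110 mm (x) by 30 mm (y) lies crosswise under the notch and marks it; the other half has none.
- notch (a point): Middle of the notch, on the rail's top, 30 mm above the table. The notch is the gap between two ridges across the rail, whose round crests are 19 mm apart and 4.5 mm higher than the rail. Each has a gentle ramp, 27 mm long, on its outer side and falls steeply to the notch on its inner side. In the notch the divider's middle is within 3 mm of this point along the rail.
- divider_mid (a point): Centre of the divider's upright panel, which stands across the rail: 130 mm (x), 16 mm thick with its two cork pads, on a foot 58 mm (x) by 60 mm (y) that straddles the rail. This point is 82 mm, the panel's top 115 mm, the foot's top 48 mm above the table. It starts near the rack's middle, 70 to 180 mm from the notch. The divider only slides along the rail; it cannot turn.
- divider (a joint): Position of the divider along the rail (m): its distance from the rack's centre along the rack's +y axis. To push it along takes about 2 N, 3 to 5 N up the ramp, almost nothing as its sprung plunger drops into the notch, and 7 to 14 N to force it on over the second ridge: stop pushing at 5 to 6 N.
- plunger (a joint): Height (m) of the sprung steel plunger in the divider: 0 on the plain rail, +0.0045 on the crest of a ridge, 0 again when it has dropped into the notch; pulling its knob up raises it. The spring pushes it down with about 3 N.
- knob_top (a point): Top of the plunger's round steel knob, 14 mm across and 7 mm high, in a slot 30 mm wide and 18 mm deep in the middle of the panel's top edge: 109 mm above the table on the plain rail and in the notch, 113.5 mm on a crest. Pulling it up would release the divider; leave it be.
- pad_left: Cork pad on the divider's +y face (rack axes), 126 mm (x) by 66 mm high, 3 mm thick. Origin: its centre, 6.5 mm from the panel's middle plane, 82 mm above the table.
- pad_right: Cork pad on the divider's -y face, as pad_left.
- remote_long: Black remote control lying loose on the table, 48 by 190 mm (y), 18 mm high. Origin: centre of its underside. Leave alone.
- remote_short: Black remote control lying loose on the table, 40 by 140 mm (y), 18 mm high. Origin: centre of its underside. Leave alone.
- mug: White mug standing loose on the table, 80 mm across, 95 mm high. Origin: centre of its underside. Leave alone.
- book: Blue book lying loose on the table, 130 by 190 mm (y), 25 mm thick. Origin: centre of its underside. Leave alone.

How it is judged:
On the way:
1. the divider's plunger has dropped into the notch (y of divider_mid in the frame of catch between -0.004 and 0.004 m and value of joint plunger below 0.0015 m), for 0.2 s.
At the end, for the whole second after the job is handed in: The divider sits in the notch: its middle within 4 mm of the notch's middle along the rail, its plunger dropped to within 1.5 mm of its height on the plain rail, both at rest (all of step 1 and velocity of joint plunger between -0.01 and 0.01 m/s and velocity of joint divider between -0.01 and 0.01 m/s); the robot touches nothing.
It fails at once if the plunger knob is lifted more than 8 mm above where it rides on the plain rail (value of joint plunger above 0.008 m).
It fails at once if the divider is pinched (both its faces pressed at once with more than 1 N) (contact force between the fingers and pad_left above 1 N and contact force between the fingers and pad_right above 1 N).
It fails at once if the divider is pushed more than 20 mm past the notch ((y of catch in the frame of rack above 0 m and y of divider_mid in the frame of catch above 0.02 m) or (y of catch in the frame of rack below 0 m and y of divider_mid in the frame of catch below -0.02 m)).
It fails at once if a remote, the mug or the book is moved more than 20 mm (distance of any of remote_long, remote_short, mug, book from where it was at the start of the episode above 0.02 m).
It also fails if it takes over 42 s, if anything falls off the work surface, if the arm or the gripper's body presses on something with over 40 N, if the wrist force passes 120 N, or if a joint passes its speed limit or range.

### The arm

A 6-joint arm with a two-finger parallel gripper is mounted at the origin on the work surface. World frame = base frame: x ahead of the robot, y to its left, z up, the work surface at z = 0. Lengths are in m, angles in rad, forces in N, time in s.
With the tool pointing down it reaches from about 0.375 to 0.9 m from the base axis. Payload 3.1 kg.
Tool frame: the origin (TCP) lies at the centre of the arm's flange, where the gripper is bolted on; the fingertips stand 173 mm ahead of it and the grasp point (between the pads) lies 155 mm ahead of it (env.grip_depth is the distance from the TCP to the grasp point, in m); z points along the fingers, y is the line along which they close (so a half turn about z gives the same grasp; the last joint's range is limited). The gripper opens to 85 mm and grips with 20 to 120 N. Pads are 22 mm wide; open, the fingers measure 114 mm over their backs; the gripper's body (76 mm by 85 mm) begins 54 mm behind the grasp point. The pads swing forward as they close: fully open they stand 13 mm farther back than shut.
Start: joints at [0.983, 0.527, 1.433, -0, 1.181, -0.178], TCP at [0.249, 0.573, 0.405] pointing down, gripper open.
Joint ranges: [-3.08, 3.08], [-0.75, 2.2], [0.22, 2.44], [-1.43, 4.57], [0, 2.65], [-2.85, 2.85]. Speed limits (rad/s): [2.79, 2.79, 3.14, 3.14, 3.14, 3.14].

### API

Orientations are given as [roll, pitch, yaw] about the fixed x, y, z axes, in that order (R = Rz(yaw) Ry(pitch) Rx(roll)).
In Python, from workcell import env gives the robot as it stands. Calls block until the motion is done:
- env.move_to(position, orientation): joint-space move of the TCP to a pose.
- env.move_straight(position, rot=None, vel=0.15, threshold=None): straight line of the TCP; rot=None keeps the orientation; vel is the mean speed in m/s. With threshold (N) it stops when the force on the tool has changed by that much, and returns True; else False.
- env.move_joints(angles): joint-space move.
- env.grip(opening, squeeze=None): finger opening in m; squeeze is the grip in N (None keeps the last); returns when the fingers have stopped.
- env.sleep(seconds).
- env.inverse_kinematics(position, orientation): joint angles nearest the present ones, or None.
- env.get_state(): the state.
- env.grab_frame(name): name is "side" or "top"; returns the picture (480x640x3 uint8, red, green, blue); there is no depth.
- env.calibration(name): a dict with "intrinsics" (3x3 intrinsics, pixels), "world_from_camera" (4x4, takes a point from camera to world coordinates). Camera axes: x right, y down, z forward; pixel columns grow to the right and rows downward; lengths in m; the calibration is good to about 2 mm. A picture is of the moment at which its call begins. calibration takes no time and is no camera call.
A pose or a line that the arm cannot do raises env.IKError and nothing moves.
- env.finish_job(): hands the job in; it is judged then, once.
The state is a dict: "clock": time; "q": joint angles; "joint_velocities": joint speeds; "joint_torque": joint torques, N m; "eef_pos": TCP position; "ee_rot": TCP orientation; "wrist_force": force on the tool from outside, world axes, zero at the start; "torque": the same for the moment, N m; "gripper_width": finger opening in m; "gripper_force": force on a finger pad.
Only numpy, scipy, OpenCV 4.12 (cv2) and the standard library are available. Lean on these libraries where they do the work, as an engineer would, in place of code of your own. Each camera call takes 0.05 s, during which the arm holds its last target. There are 200 camera calls.

## Working session

There is one attempt and no reset: what is moved stays moved. The work goes in short steps, each a Python script; the robot and the scene stay as the last script left them, time stands still between calls to the robot, and variables do not carry over. Pictures are saved under pics/ and viewed, at most 10 in all, crops included, and the job is handed in when it is done.

```bash
mkdir -p pics
python3 - <<'E'
from workcell import env
import cv2
for n in("top","side"):
    cv2.imwrite(f"pics/{n}0.png",env.grab_frame(n)[:,:,::-1])
    c=env.calibration(n);print(c["intrinsics"],c["world_from_camera"])
s=env.get_state();print(s["clock"],s["eef_pos"],s["ee_rot"],s["gripper_width"],s["wrist_force"])
E
```

```text
[[553.74153111   0.         323.67118224]
 [  0.         553.74153111 249.02425186]
 [  0.           0.           1.        ]] [[-0.02878624 -0.99494761  0.0961801   0.50150939]
 [-0.99941982  0.03040023  0.01535766 -0.04890662]
 [-0.01820397 -0.09568221 -0.99524546  1.49440759]
 [ 0.          0.          0.          1.        ]]
[[482.09323878   0.         324.02162773]
 [  0.         482.09323878 238.44903517]
 [  0.           0.           1.        ]] [[ 0.9583536  -0.18606078  0.21665586  0.32606778]
 [-0.28541678 -0.64998868  0.70430958 -1.0242623 ]
 [ 0.00977946 -0.73681484 -0.67602386  1.04322714]
 [ 0.          0.          0.          1.        ]]
0.1 [0.2488346  0.57299037 0.40382519] [-3.13964741e+00 -3.44427869e-04  2.73177767e+00] 0.08520054732680446 [-0.20513843  0.41790855  0.18162215]
```

View pics/top0.png

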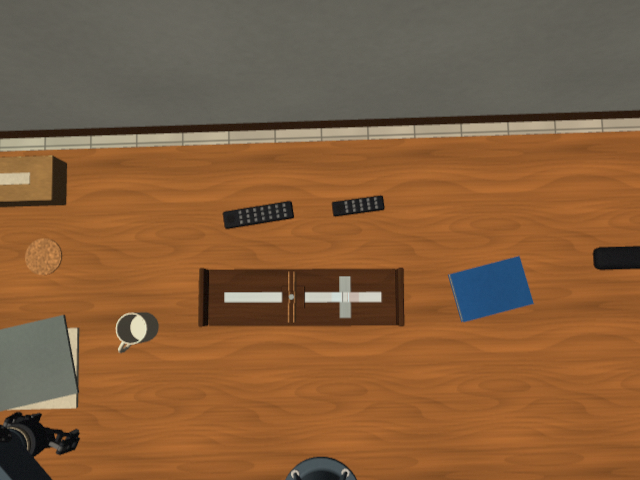

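View pics/side0.png

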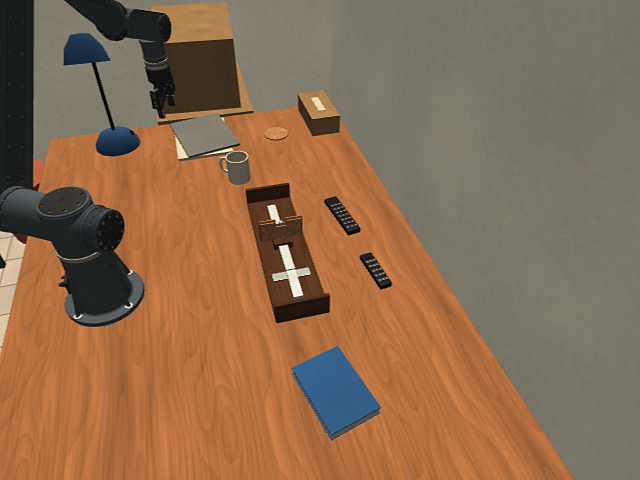

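The top picture shows the rack from column 200 to 403 at row 297, the knob at about (291,297) and the plate at about (345,297). So the push goes towards image right, which is about world -y. I'll enlarge that area.

```bash
cat > h.py <<'E'
import numpy as np
from workcell import env
def w(name,uv,z):
    c=env.calibration(name);T=np.array(c["world_from_camera"]);d=T[:3,:3]@np.linalg.solve(c["intrinsics"],[*uv,1])
    return T[:3,3]+d*(z-T[2,3])/d[2]
E
python3 - <<'E'
import cv2
i=cv2.imread("pics/top0.png")[255:340,275:375]
cv2.imwrite("pics/crop0.png",cv2.resize(i,None,fx=7,fy=7,interpolation=cv2.INTER_CUBIC))
i=cv2.imread("pics/top0.png")[260:335,192:412]
cv2.imwrite("pics/crop1.png",cv2.resize(i,None,fx=3.6,fy=3.6,interpolation=cv2.INTER_CUBIC))
E
```

```text
(no output)
```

View pics/crop0.png

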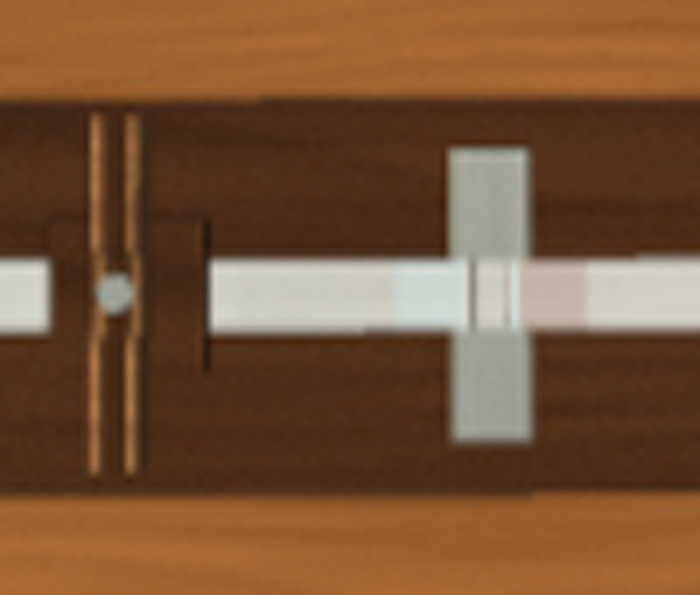

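View pics/crop1.png

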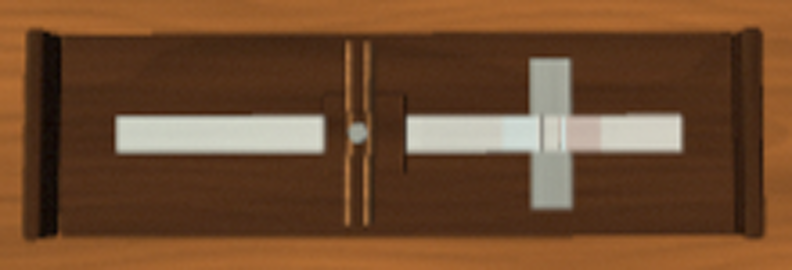

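Knob is at pixel (291.2,297.0). The plate and the crest pair are centred at about (345.2,297.1). I'll convert these to world positions and check them against the given sizes.

Run:
```python
from h import *
k=w("top",(291.1,297.0),.109); n=w("top",(345.2,297.1),.030); p=w("top",(344.9,297.1),.019)
print("knob",k,"notch",n,"plate",p)
a=w("top",(275+449/7,297),.02);b=w("top",(275+531/7,297),.02);print("plate len",np.linalg.norm(a-b))
# crop1 end panels top outer corners
L=[w("top",(192+u/3.6,260+v/3.6),.07) for u,v in((27,30),(26,238),(762,29),(762,237))]
print(np.round(L,4)); c=np.mean(L,0); print("centre",c,"len",np.linalg.norm(L[0]-L[2])," exp .528; yaw",np.arctan2(*(L[0]-L[2])[[0,1]]))
print("travel",k[1]-n[1])
for pos in([k[0],k[1]+.06,.32],[k[0],k[1]+.06,.243],[n[0],n[1],.243]): print(env.inverse_kinematics(pos,[np.pi,0,np.pi/2]))
```

```text
knob [0.51763983 0.05720011 0.109     ] notch [ 0.51416614 -0.07932349  0.03      ] plate [ 0.51428425 -0.07875679  0.019     ]
plate len 0.031042660800406477
[[ 0.5988  0.2956  0.07  ]
 [ 0.4507  0.2974  0.07  ]
 [ 0.5838 -0.231   0.07  ]
 [ 0.4367 -0.2247  0.07  ]]
centre [0.51749767 0.0343193  0.07      ] len 0.5267992800039542  exp .528; yaw 0.02855010655903918
travel 0.1365236077246315
[ 1.19617458e-02  5.23279645e-01  1.75021218e+00 -4.44089210e-16
  8.68100824e-01  1.19617458e-02]
[ 1.19617458e-02  6.53684921e-01  1.79764044e+00 -4.44089210e-16
  6.90267290e-01  1.19617458e-02]
[-3.68081429e-01  6.45521734e-01  1.82418147e+00 -4.44089210e-16
  6.71889453e-01 -3.68081429e-01]
```

The checks hold: plate 31 mm against 30, rack 527 mm against 528, and the notch 114 mm from the rack's centre. Next I approach, make contact and push across the plain rail.

```bash
cat >> h.py <<'E'
K=np.array([.5176,.0572]);U=-np.array([.0270,1])/np.hypot(.027,1);Z=.243;R=[np.pi,0,np.pi/2-.027]
P=lambda s,z=Z:[*(K+U*s),z]
pos=lambda:float((np.array(env.get_state()["eef_pos"])[:2]-K)@U)
frc=lambda:float(-np.array(env.get_state()["wrist_force"])[:2]@U)
E
python3 - <<'E'
from h import *
env.grip(0,20)
env.move_to(P(-.075,.40),R)
env.move_straight(P(-.075),vel=.15)
env.sleep(.2);f0=frc();print("free",f0,env.get_state()["clock"],pos(),env.get_state()["eef_pos"])
hit=env.move_straight(P(0),vel=.03,threshold=1.5);env.sleep(.2)
c=pos();print("contact",hit,c,frc()-f0,env.get_state()["wrist_force"])
for d in(.03,.06,.075):
    print(env.move_straight(P(c+d),vel=.03,threshold=4.5),pos()-c,frc()-f0)
print(env.get_state()["clock"],f0,c)
import cv2;cv2.imwrite("pics/top1.png",cv2.resize(env.grab_frame("top")[255:340,275:375,::-1],None,fx=7,fy=7,interpolation=cv2.INTER_CUBIC))
E
```

```text
free -0.2826849187043237 4.1417 -0.07502982496701054 [0.51987681 0.13219569 0.24382159]
contact True -0.020620083483193694 1.248605100085419 [-0.52093648  0.98033748 -0.0511758 ]
False 0.03009772909448509 -0.8561434558196048
False 0.060038988034901944 0.0534028477586313
False 0.07533278217583028 0.543972561821524
8.95 -0.2826849187043237 -0.020620083483193694
```

View pics/top1.png

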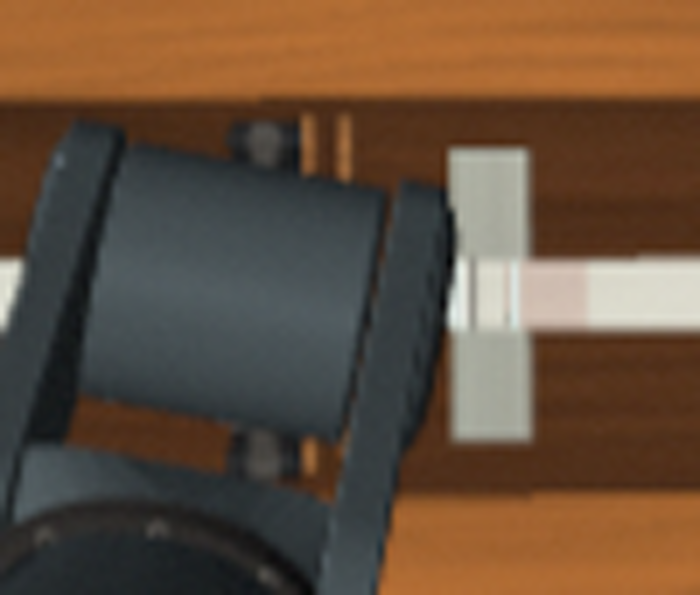

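The divider's pads now lie at crop columns 302–352, so it has followed the finger by about 75 mm and about 61 mm remain. From here I push in small steps and log the force.

Run:
```python
from h import *
f0,c=-.283,-.0206
env.move_straight(P(c+.096),vel=.03,threshold=4.5)
s=c+.096; log=[]
while s<c+.128:
    s+=.004
    f=frc()-f0
    h=env.move_straight(P(s),vel=.015,threshold=max(1.5,5.5-f))
    log.append((round((pos()-c)*1e3,1),round(frc()-f0,2),h))
    if h: break
print(log,env.get_state()["clock"])
```

```text
[(100.1, 0.36, False), (104.1, 0.95, False), (108.2, 0.5, False), (112.2, 0.25, False), (116.2, 0.62, False), (120.2, 0.99, False), (124.2, 1.36, False), (128.3, 0.4, False)] 13.1833
```

The forces read low, so I'll check where the divider is before going on.

Run:
```python
from h import *
import cv2
for _ in range(4): env.sleep(.1);print(round(frc()+.283,2),np.round(env.get_state()["wrist_force"],2))
a=env.grab_frame("top")[255:340,295:365,::-1];b=env.grab_frame("side")[195:320,240:340,::-1]
a=cv2.resize(a,None,fx=5.5,fy=5.5,interpolation=cv2.INTER_CUBIC);b=cv2.resize(b,None,fx=4,fy=4,interpolation=cv2.INTER_CUBIC)
o=np.zeros((500,800,3),np.uint8);o[:a.shape[0],:385]=a[:500,:385];o[:500,390:790]=b;cv2.imwrite("pics/c2.png",o)
```

```text
0.38 [-0.29  0.11 -0.3 ]
-0.52 [ 0.11 -0.81  0.44]
-0.43 [-0.06 -0.71  0.28]
0.66 [ 0.33  0.36 -0.34]
```

View pics/c2.png

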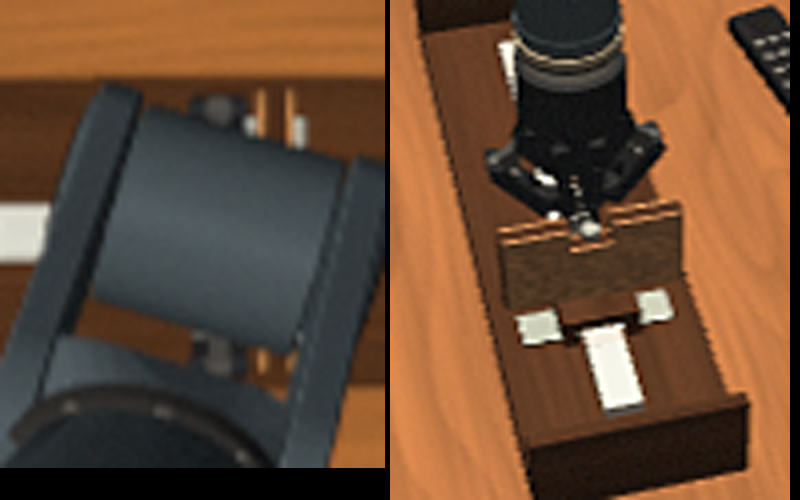

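The pads' middle is now at column 345.5, about 136 mm of travel, while the finger has gone only 128 mm. There is a visible gap and no contact force, so the divider has jumped off the crest into the notch. I'll retreat and verify with a clear view.

Run:
```python
from h import *
import cv2
s=pos()
env.move_straight(P(s-.04),vel=.1);env.move_straight(P(s-.04,.36),vel=.15);env.move_to([.38,.35,.40],R)
cv2.imwrite("pics/top3.png",cv2.resize(env.grab_frame("top")[255:340,275:375,::-1],None,fx=7,fy=7,interpolation=cv2.INTER_CUBIC))
print(env.get_state()["clock"])
```

```text
16.6583
```

View pics/top3.png

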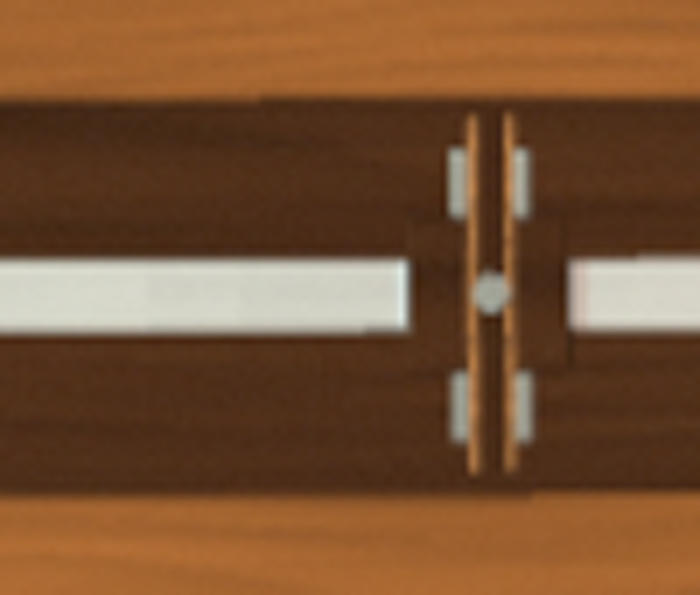

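The knob is at crop (491,294), pixel 345.1. That is 135 mm of travel against 136.5 mm computed. Both pads sit symmetrically over the plate, so the divider is in the notch.

Run:
```python
from h import *
k=w("top",(345.1,297),.109);print(k,-(k[1]+.0793))
print(env.finish_job())
```

```text
[ 0.51373864 -0.07744178  0.109     ] -0.0018582225048750928
the job is handed in; nothing more can be done
None
```

I pushed the divider into the notch and handed the job in at about 17 s; the last picture puts it about 2 mm from the notch's middle, within the 4 mm allowed, with the arm clear of everything, though the judge's verdict was not shown.

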